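# Close a small carton and press its seal with a ratchet hold-down

## Robot

A 6-joint arm with a two-finger parallel gripper is mounted at the origin on a cart in front of the work surface, level with it; the furniture and walls round the work are solid. World frame = base frame: x ahead of the robot, y to its left, z up, the work surface at z = 0. Lengths are in m, angles in rad, forces in N, time in s.
With the tool pointing down it reaches from about 0.35 to 0.775 m from the base axis. Payload 7.3 kg.
Tool frame: the origin (TCP) lies on the centre line of the jaws, within the pads' length; the fingertips stand 17 mm ahead of it and the grasp point (between the pads) lies 2 mm behind it (robot.tcp_to_tips is the distance from the TCP to the fingertips, in m); z points along the fingers, y is the line along which they close (so a half turn about z gives the same grasp; the last joint's range is limited). The gripper opens to 92 mm and grips with 3 to 60 N. Pads are 19 mm wide; open, the fingers measure 130 mm over their backs; the gripper's body (75 mm by 190 mm) begins 47 mm behind the grasp point.
Start: joints at [-1.382, 0.342, 1.524, -0, 1.275, -0.146], TCP at [0.173, -0.496, 0.244] pointing down, gripper open.
Joint ranges: [-2.53, 2.53], [-0.77, 2.02], [0.04, 2.7], [-1, 4.14], [0.28, 2.66], [-3.11, 3.11]. Speed limits (rad/s): [2.57, 2.57, 3.14, 3.14, 3.14, 3.14].

## Interface

Orientations are given as [roll, pitch, yaw] about the fixed x, y, z axes, in that order (R = Rz(yaw) Ry(pitch) Rx(roll)).
In Python, from cell import robot gives the robot as it stands. The module is installed in compiled form; this text tells all that it offers.
- The arm moves only by the tool carry_out, never from a script. Its argument "commands" is a list of rows, each a list of 3 entries, a list of its own where there are three numbers: the shift along the tool's x, y, z in m, then the turn about the tool's z in rad, then the opening, from 0 (shut) to 1 (fully open). In form: [[[dx, dy, dz], yaw, claw], ...]. A call has 1 to 20 rows; each row shifts and turns the commanded pose from where the row before left it, along the tool's axes as they then stand; what a row does not reach is not made up. A row lasts 1/8 s, in which the tool goes at most 62.5 mm and 10.7 degrees, less where a joint would pass 70% of its speed; a pose out of reach is approached as far as the arm can. A call is refused whole if a number of a shift passes 0.0625 or a number of a turn 0.188, either way. A call with a gripper value outside its range is refused whole. The fingers move at their own pace and stop on an object; "newtons" is the grip in N (left out, the last holds). Time passes only in rows, so rows that do not move let the fingers close. It gives the time, the measured TCP pose, the force, the opening and the grip force at its end, in the units of the state.
- robot.observe(): the state, without advancing time (a new reading comes with each control period).
- robot.read_camera(name): name is "scene" or "top"; returns a dict with "pixels" (384x512x3 uint8, red, green, blue), "fx", "fy", "cx", "cy" (pixels), "view" (4x4, takes a point from world to camera coordinates). Camera axes: x right, y up, looking along -z (the intrinsics and any distortion apply to the point x, -y, -z); pixel columns grow to the right and rows downward; lengths in m; the calibration is good to about 2 mm. A picture is of the moment at which its call begins. There is no depth.
- robot.hand_in(): hands the job in; it is judged then, once.
Trained networks look in a picture, given as the dict that the camera call returned (one of the last four; its "shot" number tells which), for a name from the list of things; names that differ only in an ending like _2 or _b are one class to them, and where a whole thing is asked for, a point or a joint stands for the part that bears it (a point fixed in the world has none). Each returns a list of dicts, best first, with "p" (0 to 1); they miss things now and then, are a little off and sometimes report something else, mostly with a low value. They report only what shows in the picture. A call takes as long as a camera call.
- robot.find_in(picture, name): "at" ([column, row] in pixels, amid what is visible of it).
- robot.tip_of(picture, name): "at" ([column, row] in pixels: a listed point, or the origin of a listed thing).
The state is a dict: "time": time; "qpos": joint angles; "qvel": joint speeds; "joint_efforts": joint torques, N m; "tool_pos": TCP position; "tool_rot": TCP orientation; "contact_force": force on the tool from outside, world axes, zero at the start; "torque": the same for the moment, N m; "opening": finger opening in m; "grip_force": force on a finger pad.
Only numpy, scipy, OpenCV 4.12 (cv2) and the standard library are available. Lean on these libraries where they do the work, as an engineer would, in place of code of your own. Each camera call takes 0.05 s, during which the arm holds its last target. There are 200 camera calls.

## Task

The small carton in the packing press is full: fold the plain left flap down first, then the right flap with the white adhesive strip over it. Then pull the press lever over and down by exactly four clicks of its ratchet, lean on it a little further so that the sprung foot squeezes the flaps firmly, but without reaching the fifth click, and finish still holding the lever pressed down like that while the strip takes; leave the things round the press where they are.

Things in the scene. Friction and masses are not known exactly. Their poses are not given: they have to be found in the camera images.
- press: Packing press, fixed to the bench: plywood baseboard 320 x 190 mm (x -98 to 222, y -95 to 95 mm) with a nest that holds the open carton, and behind it a blue bracket with the lever. Origin on the bench under the carton's middle; x points from the carton to the bracket (away from the robot when not turned), y to the left, z up.
- carton_top (a point): Middle of the carton's open top, 77 mm above the bench. The carton is fixed in the nest: 120 mm along the press's x, 140 mm along y, walls 3 mm; its two short end flaps are already folded in. The parked lever and foot overhang only the far part (press x over 35 mm), so the flaps are best worked on the near side (press x -40 to 0).
- flap_inner (a joint): Angle of the carton's left flap (plain cardboard), rad: 0 = lying flat shut, 1.57 = standing upright, up to 2.5 = leaning far outward. It starts at 1.65 to 2.05. A stiff crease: the flap stays where it is left, and 0.3 to 1 N at its free edge moves it.
- flap_inner_crease (a point): Middle of the left flap's crease line (hinge along the press's x axis), on the carton's left top edge, 78 mm above the bench.
- flap_inner_edge (a point): Middle of the left flap's free edge, 90 mm from the crease. The flap is 118 mm wide along the crease and 3 mm thick; shut, its top is 81 mm above the bench and it reaches 20 mm past the carton's middle.
- flap_outer (a joint): Angle of the carton's right flap (white adhesive strip along the free edge of its inner face), rad: 0 = lying flat shut on top of the left flap, 1.57 = upright, up to 2.5. It starts at 1.65 to 2.05; stiff crease like the other. It must be shut last, so that it laps over the left flap.
- flap_outer_crease (a point): Middle of the right flap's crease line, on the carton's right top edge, 81.5 mm above the bench.
- flap_outer_edge (a point): Middle of the right flap's free edge, 90 mm from the crease; same size as the left flap; shut, its top is 84.5 mm above the bench.
- lever (a joint): Lever angle, rad. 0 = parked, leaning 5 degrees back from upright; it grows as the lever is pulled towards the robot and down over the carton (its elevation above level = 1.658 - value). Starts at 0 to 0.2. The pawl has clicked in at 1.09, 1.21, 1.33, 1.45 (the fourth) and 1.57 (the fifth, forbidden), each within 0.015. Spring-balanced: it stays where it is left.
- pawl_tip (a point): Tip of the spring pawl that rides on the toothed sector at the lever's tail, low behind the pivot. The lever is free up to about 1.0 rad; then at each tooth the push at the handle rises by 2 to 3 N, and some 0.03 rad before the click the lever snaps forward, dragging a slow hand along with 5 to 12 N. The pawl stops the lever from going back past its last click.
- lever_pivot (a point): Pivot of the lever, 120 mm behind the carton's middle and 115 mm above the bench; the axis runs along the press's y axis.
- handle_mid (a point): Middle of the T-handle at the lever's end, 210 mm from the pivot, in the plane of the lever bar (10 mm thick, 22 mm deep).
- handle_left (a point): Middle of the left revolving black grip of the T-handle: 20 mm diameter, 52 mm long along the press's y axis, 38 mm left of the handle's middle; it turns freely on the handle, so a gripper may keep its attitude while the lever swings.
- handle_right (a point): Middle of the right revolving black grip, 38 mm right of the handle's middle; like the left one.
- foot: Sprung pressure foot on the lever, 122 mm from the pivot: black rubber pad 40 x 70 mm on a stem that slides in the lever against a spring (600 N/m). Origin where the stem crosses the lever bar; pad face 56 mm below. At the fourth click it lies on the shut flaps with 1 to 2 N; each further 0.01 rad of the lever (2 mm at the handle) adds about 0.7 N. Over 2.5 N is firm.
- blue_tray: Small blue parts tray, 76 x 106 x 30 mm, standing to the right of the press. Origin at the centre of its underside. Leave it alone.
- spray_bottle: White and blue spray bottle, 82 x 60 x 183 mm, standing to the left of the press. Origin at the centre of its underside. Leave it alone.
- caliper: Digital caliper, 72 x 233 x 14 mm, lying to the right of the press. Origin at the centre of its underside. Leave it alone.

How it is judged:
On the way, in this order (a step that is already met when the one before it is completed fails the run):
1. the left flap is folded shut while the right flap still stands open (value of joint flap_inner below 0.12 rad and value of joint flap_outer above 0.6 rad), for 0.2 s.
2. the right flap is folded shut over the left flap, with the lever not yet in its clicks (value of joint each of flap_inner, flap_outer below 0.12 rad and value of joint lever below 1 rad), for 0.2 s.
3. the lever has gone past its fourth click (value of joint lever above 1.44 rad), for 0.2 s.
At the end, for the whole second after the job is handed in: Both flaps shut (within 0.12 rad of flat), the lever held still by the fingers past its fourth click and short of the fifth (1.465 to 1.55 rad), with the foot bearing on the right flap with more than 2.5 N and the fingers on the lever with more than 1.5 N (value of joint each of flap_inner, flap_outer below 0.12 rad and value of joint lever between 1.465 and 1.55 rad and contact force between foot and flap_outer above 2.5 N and contact force between the fingers and lever above 1.5 N and velocity of joint lever between -0.05 and 0.05 rad/s); the arm keeps its last pose, push and grip.
It fails at once if the lever reaches its fifth click (value of joint lever above 1.565 rad).
It fails at once if a bystander is pushed about (distance of any of blue_tray, spray_bottle, caliper from where it was at the start of the episode above 0.03 m).
It also fails if it takes over 70 s, if anything falls off the work surface, if the arm or the gripper's body presses on something with over 40 N, if the wrist force passes 120 N, or if a joint passes its speed limit or range.

## Working session

There is one attempt and no reset: what is moved stays moved. The work goes in short steps, Python scripts to look and compute and a tool call to move; the robot and the scene stay as the last step left them, time stands still between calls to the robot, and variables do not carry over. Pictures are saved under pics/ and viewed, at most 10 in all, crops included, and the job is handed in when it is done.

Besides the shell and the picture viewer there is one more tool, called after "Call:" by a JSON object that holds its "fn" and its "kwargs". carry_out: Moves the arm, as the interface text tells. Its arguments: {"type":"object","properties":{"commands":{"type":"array"},"newtons":{"type":"number"}},"required":["commands"]}

```bash
mkdir -p pics; cat > h.py <<'E'
import numpy as np, cv2
from cell import robot
from scipy.spatial.transform import Rotation as R
def shot(n,save=None):
    p=robot.read_camera(n)
    if save: cv2.imwrite('pics/'+save,p['pixels'][:,:,::-1])
    return p
def proj(p,X):
    X=np.atleast_2d(X); c=(p['view']@np.c_[X,np.ones(len(X))].T)[:3]
    return np.c_[p['cx']+p['fx']*c[0]/-c[2], p['cy']-p['fy']*c[1]/-c[2]]
def tips(p,names):
    d={}
    for n in names:
        r=robot.tip_of(p,n)
        if r: d[n]=(np.array(r[0]['at']),r[0]['p'])
    return d
# press model -> world; q = x,y,yaw ; joints
def model(v):
    x,y,yaw,fi,fo,l=v
    P={}
    e=1.658-l; c,s=np.cos(e),np.sin(e)
    P['carton_top']=[0,0,.077]
    P['flap_inner_crease']=[0,.07,.078]; P['flap_outer_crease']=[0,-.07,.0815]
    P['flap_inner_edge']=[0,.07-.09*np.cos(fi),.078+.09*np.sin(fi)]
    P['flap_outer_edge']=[0,-.07+.09*np.cos(fo),.0815+.09*np.sin(fo)]
    P['lever_pivot']=[.12,0,.115]
    for n,o in (('handle_mid',0),('handle_left',.038),('handle_right',-.038)):
        P[n]=[.12-.21*c,o,.115+.21*s]
    r=np.array([[np.cos(yaw),-np.sin(yaw),0],[np.sin(yaw),np.cos(yaw),0],[0,0,1]])
    return {k:r@np.array(a)+[x,y,0] for k,a in P.items()}
def fit(ps,v0=(.55,0,0,1.8,1.8,.1)):
    from scipy.optimize import least_squares
    ds=[tips(p,model(v0)) for p in ps]
    def f(v):
        m=model(v); return np.concatenate([np.ravel((proj(p,m[k])[0]-a)*min(1,w*1.5)) for p,d in zip(ps,ds) for k,(a,w) in d.items()])
    s=least_squares(f,v0,loss='soft_l1',f_scale=2)
    m=model(s.x)
    for p,d in zip(ps,ds): print({k:(np.round(proj(p,m[k])[0]-a,1).tolist(),round(w,2)) for k,(a,w) in d.items()})
    return s.x
E
python3 - <<'E'
from h import *
a=shot('scene','s0.png');b=shot('top','t0.png')
v=fit([a,b]);print(np.round(v,4))
for k,x in model(v).items(): print(k,np.round(x,4))
for n in ('spray_bottle','blue_tray','caliper'):
    for p in (a,b):
        t=tips(p,[n]); 
        if t:
            # ray to z=0
            u=t[n][0];M=np.linalg.inv(p['view']);d=M[:3,:3]@[(u[0]-p['cx'])/p['fx'],-(u[1]-p['cy'])/p['fy'],-1];o=M[:3,3]
            print(n,np.round(o-d*o[2]/d[2],3),t[n][1])
print(np.linalg.inv(a['view'])[:3,3],np.linalg.inv(b['view'])[:3,3]);s=robot.observe();print(s['tool_pos'],s['tool_rot'],s['contact_force'],s['time'])
cv2.imwrite('pics/both.png',cv2.resize(np.hstack([a['pixels'],b['pixels']])[:,:,::-1],(800,300)))
E
```

```text
{'carton_top': ([-0.8, 2.1], 0.73), 'flap_inner_crease': ([-1.1, 1.8], 0.76), 'flap_outer_crease': ([0.6, -1.2], 0.78), 'flap_inner_edge': ([-0.3, -1.3], 0.89), 'flap_outer_edge': ([-1.3, -1.9], 0.8), 'lever_pivot': ([0.9, 2.4], 0.7), 'handle_mid': ([11.8, -44.6], 0.59), 'handle_left': ([0.2, 0.7], 0.66), 'handle_right': ([-1.6, 2.3], 0.64)}
{'carton_top': ([1.8, -1.6], 0.68), 'flap_inner_crease': ([1.1, 3.2], 0.56), 'flap_outer_crease': ([-1.5, 0.8], 0.83), 'flap_inner_edge': ([-0.5, 2.0], 0.68), 'flap_outer_edge': ([-0.1, 0.6], 0.63), 'lever_pivot': ([0.7, -3.9], 0.66), 'handle_mid': ([-0.0, 2.4], 0.72), 'handle_left': ([-1.5, -4.9], 0.91), 'handle_right': ([1.8, -0.4], 0.95)}
[0.5211 0.1108 0.1461 1.6758 1.8457 0.0774]
carton_top [0.5211 0.1108 0.077 ]
flap_inner_crease [0.5109 0.18   0.078 ]
flap_outer_crease [0.5313 0.0415 0.0815]
flap_inner_edge [0.5096 0.1894 0.1675]
flap_outer_edge [0.5349 0.0174 0.1681]
lever_pivot [0.6398 0.1282 0.115 ]
handle_mid [0.6419 0.1285 0.325 ]
handle_left [0.6363 0.1661 0.325 ]
handle_right [0.6474 0.091  0.325 ]
spray_bottle [0.619 0.403 0.   ] 0.55
blue_tray [ 0.44  -0.299  0.   ] 0.92
blue_tray [ 0.45  -0.283  0.   ] 0.97
caliper [ 0.639 -0.268  0.   ] 0.74
caliper [ 0.645 -0.276  0.   ] 0.59
[0.10467245 0.86037761 1.04634329] [0.49168476 0.06937927 1.28075302]
[ 0.17252373 -0.49586533  0.24373349] [3.14150651e+00 3.68621775e-05 3.34831858e-01] [-0.79652557 -0.35510157  0.53586389] 1.3
```

View pics/both.png

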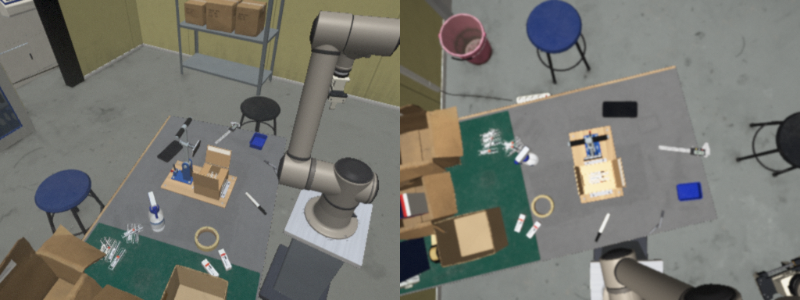

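Call:
{"fn": "carry_out", "kwargs": {"commands": [[[0,0,0],0.0945,0],[[0,0,0],0.0945,0],[[0.0576,-0.02,0],0,0],[[0.0576,-0.02,0],0,0],[[0.0576,-0.02,0],0,0],[[0.0576,-0.02,0],0,0],[[0.0576,-0.02,0],0,0],[[0.0576,-0.02,0],0,0],[[0.0576,-0.02,0],0,0],[[0,-0.058,0],0,0],[[0,-0.058,0],0,0],[[0,-0.058,0],0,0],[[0,-0.058,0],0,0],[[0,-0.058,0],0,0],[[0,-0.058,0],0,0],[[0,-0.058,0],0,0],[[0,-0.058,0],0,0],[[0,-0.058,0],0,0],[[0,-0.058,0],0,0]]}}

```text
time: 3.68
tool_pos: [0.4664, 0.2769, 0.2438]
tool_rot: [3.142, -0.001, 0.146]
contact_force: [0.0, 0.2, 0.6]
opening: 0.0004
grip_force: 0.0
```

Call:
{"fn": "carry_out", "kwargs": {"commands": [[[0,0,0.038],0,0],[[0,0,0.037],0,0],[[0,0.03,0],0,0],[[0,0.02,0],0,0],[[0,0.016,0],0,0],[[0,0.016,0],0,0],[[0,0.016,0],0,0],[[0,0.015,0],0,0],[[0,0.015,0],0,0],[[0,0.001,0.009],0,0],[[0,0.002,0.009],0,0],[[0,0.002,0.009],0,0],[[0,0.002,0.009],0,0],[[0,0.002,0.009],0,0],[[0,0.002,0.009],0,0],[[0,0.002,0.008],0,0],[[0,0,0.007],0,0],[[0,0,0],0,0]]}}

```text
time: 5.92
tool_pos: [0.487, 0.1355, 0.0991]
tool_rot: [-3.142, 0.001, 0.146]
contact_force: [0.6, -0.1, -0.1]
opening: 0.0002
grip_force: 0.0
```

```bash
python3 - <<'E'
from h import *
a=shot('scene');b=shot('top')
A=a['pixels'][150:280,180:340];B=b['pixels'][130:260,190:350]
cv2.imwrite('pics/f1.png',cv2.resize(np.hstack([A,B])[:,:,::-1],(800,325)))
E
```

```text
(no output)
```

View pics/f1.png

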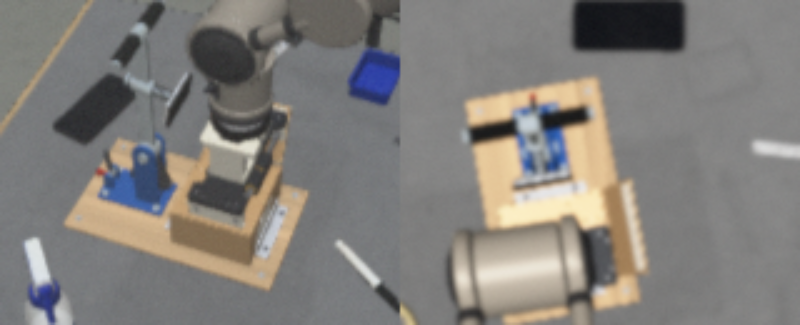

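Call:
{"fn": "carry_out", "kwargs": {"commands": [[[0,0,-0.03],0,0],[[0,0,-0.05],0,0],[[0,0,-0.05],0,0],[[0,0.055,0],0,0],[[0,0.055,0],0,0],[[0,0.055,0],0,0],[[0,0.055,0],0,0],[[0,0,0],0,0]]}}

```text
time: 7.02
tool_pos: [0.5196, -0.0854, 0.2298]
tool_rot: [3.141, -0.001, 0.141]
contact_force: [-0.7, 0.5, 0.2]
opening: 0.0003
grip_force: 0.0
```

```bash
python3 - <<'E'
from h import *
a=shot('scene');b=shot('top')
v=fit([a,b],(.521,.111,.146,.05,1.84,.08));print(np.round(v,4))
E
```

```text
{'carton_top': ([27.3, 68.9], 0.25), 'flap_inner_crease': ([-15.3, 28.9], 0.63), 'flap_outer_crease': ([-0.5, -0.3], 0.6), 'flap_inner_edge': ([1.4, -0.0], 0.94), 'flap_outer_edge': ([3.1, -2.0], 0.92), 'handle_mid': ([-0.9, -1.6], 0.7), 'handle_left': ([-0.7, -0.4], 0.83), 'handle_right': ([-2.9, 2.4], 0.61)}
{'carton_top': ([1.8, -1.0], 0.8), 'flap_inner_crease': ([-1.1, 1.6], 0.95), 'flap_outer_crease': ([1.5, -1.4], 0.61), 'flap_inner_edge': ([0.1, 1.3], 0.69), 'flap_outer_edge': ([-1.3, -1.5], 0.89), 'lever_pivot': ([2.3, -1.4], 0.56), 'handle_mid': ([0.8, 1.1], 0.78), 'handle_left': ([-1.2, -0.0], 0.58), 'handle_right': ([0.2, 1.9], 0.9)}
[0.5208 0.1131 0.1465 0.0267 1.9511 0.0968]
```

Call:
{"fn": "carry_out", "kwargs": {"commands": [[[0,0,0.03],0,0],[[0,0,0.027],0,0],[[0,-0.03,0],0,0],[[0,-0.02,0],0,0],[[0,-0.02,0],0,0],[[0,-0.016,0],0,0],[[0,-0.016,0],0,0],[[0,-0.016,0],0,0],[[0,-0.016,0],0,0],[[0,-0.012,0],0,0],[[0,-0.001,0.009],0,0],[[0,-0.002,0.009],0,0],[[0,-0.002,0.009],0,0],[[0,-0.002,0.009],0,0],[[0,-0.002,0.009],0,0],[[0,-0.002,0.009],0,0],[[0,-0.002,0.008],0,0],[[0,-0.001,0.008],0,0],[[0,0,0],0,0]]}}

```text
time: 10.4
tool_pos: [0.496, 0.0763, 0.1023]
tool_rot: [3.142, 0.0, 0.146]
contact_force: [0.1, -0.2, -0.3]
opening: 0.0004
grip_force: 0.0
```

Call:
{"fn": "carry_out", "kwargs": {"commands": [[[0,0,-0.03],0,0],[[0,0,-0.05],0,0],[[0,0,-0.05],0,0],[[0,0,-0.05],0,0],[[0,0,-0.05],0,0],[[0,0,-0.045],0,0],[[0,0,0],-0.1745,1],[[0,0,0],-0.1745,1],[[0,0,0],-0.1745,1],[[0,0,0],-0.1745,1],[[0,0,0],-0.1745,1],[[0,0,0],-0.1745,1],[[0,0,0],-0.1745,1],[[0,0,0],-0.1745,1],[[0,0,0],-0.1745,1],[[0,0,0],0,1]]}}

```text
time: 12.4
tool_pos: [0.496, 0.0762, 0.3776]
tool_rot: [-3.141, 0.0, 1.715]
contact_force: [-0.1, 0.5, 0.1]
opening: 0.0911
grip_force: 0.0
```

```bash
python3 - <<'E'
from h import *
a=shot('scene');b=shot('top')
v=fit([a,b],(.521,.111,.146,.05,.05,.08));print(np.round(v,4))
for k,x in model(v).items():
  if 'handle' in k or 'piv' in k: print(k,np.round(x,4))
s=robot.observe();d=R.from_euler('xyz',s['tool_rot']).as_matrix().T@(model(v)['handle_right']-s['tool_pos']);print(d,s['tool_pos'])
A=a['pixels'][130:280,180:340];B=b['pixels'][130:280,190:350]
cv2.imwrite('pics/f2.png',cv2.resize(np.hstack([A,B])[:,:,::-1],(800,375)))
E
```

```text
{'carton_top': ([1.5, -0.8], 0.76), 'flap_inner_crease': ([-1.7, 2.1], 0.97), 'flap_outer_crease': ([-1.9, -0.7], 0.74), 'flap_inner_edge': ([0.2, -0.1], 0.85), 'flap_outer_edge': ([5.1, -0.1], 0.88), 'lever_pivot': ([1.2, -0.1], 0.72), 'handle_mid': ([-4.4, 0.3], 0.97), 'handle_left': ([-0.4, 2.8], 0.9), 'handle_right': ([-4.7, 0.4], 0.9)}
{'flap_inner_edge': ([-104.8, -18.6], 0.18), 'lever_pivot': ([3.3, -1.4], 0.72), 'handle_mid': ([-1.7, 2.8], 0.69), 'handle_left': ([1.0, -0.7], 0.75), 'handle_right': ([4.0, 2.7], 0.75)}
[ 0.5176  0.1068  0.1918 -0.191  -0.1218  0.0624]
lever_pivot [0.6354 0.1297 0.115 ]
handle_mid [0.6405 0.1307 0.3249]
handle_left [0.6332 0.168  0.3249]
handle_right [0.6477 0.0934 0.3249]
[-0.00501621  0.15255644  0.05274985] [0.49605432 0.07621953 0.37768726]
```

View pics/f2.png

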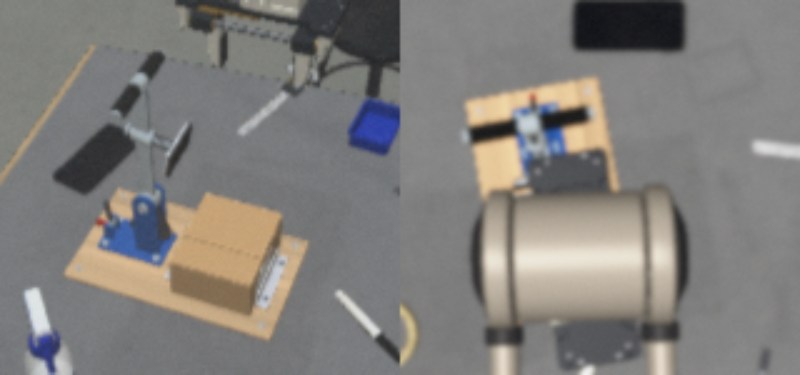

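Call:
{"fn": "carry_out", "kwargs": {"commands": [[[-0.002,0.051,0],0,1],[[-0.002,0.051,0],0,1],[[-0.001,0.05,0],0,1],[[0,0,0.02],0,1],[[0,0,0.02],0,1],[[0,0,0.014],0,1],[[0,0,0],0,1]]}}

```text
time: 14.28
tool_pos: [0.6467, 0.0933, 0.3228]
tool_rot: [-3.14, -0.0, 1.716]
contact_force: [0.9, 0.5, 0.5]
opening: 0.0923
grip_force: 0.0
```

```bash
python3 - <<'E'
from h import *
a=shot('scene')
A=a['pixels'][100:250,170:330]
cv2.imwrite('pics/f3.png',cv2.resize(A[:,:,::-1],(640,600)))
t=tips(a,['handle_left','handle_right','handle_mid']);print(t)
m=model([.521,.112,.1463,0,0,.085]); print({k:proj(a,m[k])[0] for k in t})
E
```

```text
{'handle_left': (array([231.1, 171.5]), 0.81), 'handle_right': (array([242.3, 155.7]), 0.75), 'handle_mid': (array([236.1, 162. ]), 0.8)}
{'handle_left': array([229.43858971, 169.86429886]), 'handle_right': array([239.55850881, 155.91724536]), 'handle_mid': array([234.61160426, 162.73496216])}
```

View pics/f3.png

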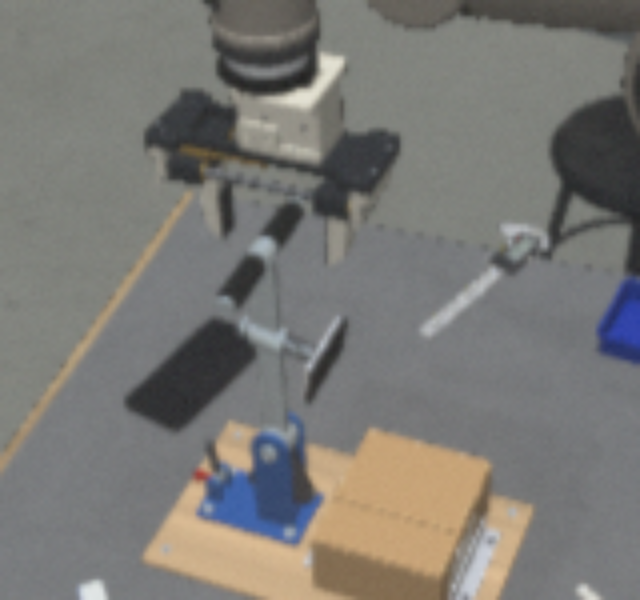

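The open fingers straddle the right grip (crop ~(290,215)), which lies between the jaws; both flaps are shut. Now I close the jaws.

Call:
{"fn": "carry_out", "kwargs": {"commands": [[[0,0,0],0,0.1],[[0,0,0],0,0.1],[[0,0,0],0,0.1],[[0,0,0],0,0.1],[[0,0,0],0,0.1],[[0,0,0],0,0.1],[[0,0,0],0,0.1],[[0,0,0],0,0.1]], "newtons": 15}}

```text
time: 15.48
tool_pos: [0.6472, 0.0933, 0.3237]
tool_rot: [3.142, 0.0, 1.716]
contact_force: [-0.0, 0.2, -0.1]
opening: 0.0194
grip_force: 15.0
```

```bash
python3 - <<'E'
from h import *
a=shot('scene');b=shot('top')
v=fit([a,b],(.521,.112,.146,.03,.03,.08));print(np.round(v,4))
s=robot.observe();print(s['tool_pos'])
# arc in press frame: press x->tool y, z
X,Y,yaw=.521,.112,.1463
for l in np.arange(.08,1.1,.1):
    e=1.658-l;print(round(l,2),np.round([.12-.21*np.cos(e),.115+.21*np.sin(e)],4))
c=s['tool_pos'];d=np.array(c[:2])-[X,Y];print('press xy',d@[np.cos(yaw),np.sin(yaw)],d@[-np.sin(yaw),np.cos(yaw)])
E
```

```text
{'carton_top': ([-0.7, 1.8], 0.58), 'flap_inner_crease': ([-3.7, 1.1], 0.85), 'flap_outer_crease': ([-1.0, 3.0], 0.71), 'flap_inner_edge': ([2.0, 0.6], 0.81), 'flap_outer_edge': ([28.9, 6.1], 0.45), 'lever_pivot': ([0.4, -3.1], 0.77), 'handle_mid': ([3.3, 2.5], 0.79), 'handle_left': ([-1.1, 0.3], 0.88), 'handle_right': ([-0.7, -0.5], 0.91)}
{'carton_top': ([2.0, -2.3], 0.67), 'flap_inner_crease': ([0.1, 0.1], 0.71), 'flap_outer_crease': ([-1.1, 2.1], 0.78), 'flap_inner_edge': ([22.0, -1.0], 0.72), 'flap_outer_edge': ([4.4, -0.8], 0.58), 'handle_mid': ([0.9, 3.0], 0.63), 'handle_left': ([0.1, -0.1], 0.63), 'handle_right': ([-15.2, -40.6], 0.59)}
[ 0.5203  0.113   0.1056 -0.1479  0.5416  0.1138]
[0.64716227 0.09329827 0.32365555]
0.08 [0.1215 0.325 ]
0.18 [0.1005 0.3241]
0.28 [0.0798 0.3211]
0.38 [0.0594 0.3161]
0.48 [0.0396 0.309 ]
0.58 [0.0207 0.3   ]
0.68 [0.0027 0.2892]
0.78 [-0.0141  0.2766]
0.88 [-0.0296  0.2624]
0.98 [-0.0436  0.2467]
1.08 [-0.0559  0.2297]
press xy 0.12208819524215705 -0.0368937077521874
```

Call:
{"fn": "carry_out", "kwargs": {"commands": [[[0,-0.021,0.0009],0,0.1],[[0,-0.0207,0.003],0,0.1],[[0,-0.0204,0.005],0,0.1],[[0,-0.0198,0.0071],0,0.1],[[0,-0.0189,0.009],0,0.1],[[0,-0.018,0.0108],0,0.1],[[0,-0.0168,0.0126],0,0.1],[[0,-0.0155,0.0142],0,0.1],[[0,-0.014,0.0157],0,0.1],[[0,0,0],0,0.1],[[0,0,0],0,0.1]]}}

```text
time: 17.85
tool_pos: [0.4822, 0.0676, 0.2458]
tool_rot: [-3.138, 0.003, 1.716]
contact_force: [-7.6, -7.9, 6.1]
opening: 0.0194
grip_force: 15.0
```

```bash
cat >> h.py <<'E'
def lev(X=.521,Y=.112,yaw=.1463):
    s=robot.observe();c=s['tool_pos'];d=np.array(c[:2])-[X,Y]
    px=d@[np.cos(yaw),np.sin(yaw)];z=c[2]+.002
    print('px,z',round(px,4),round(z,4),'r',np.hypot(.12-px,z-.115),'lever',1.658-np.arctan2(z-.115,.12-px),'F',np.round(s['contact_force'],1),s['opening'],s['grip_force'])
E
python3 - <<'E'
from h import *
a=shot('scene');b=shot('top')
v=fit([a,b],(.521,.112,.146,.03,.03,.98));print(np.round(v,4))
lev()
for l in np.arange(.98,1.52,.03):
    e=1.658-l;print(round(l,2),np.round([.12-.21*np.cos(e),.115+.21*np.sin(e)],4))
E
```

```text
{'carton_top': ([-0.5, 1.1], 0.79), 'flap_inner_crease': ([-3.9, -1.0], 0.67), 'flap_outer_crease': ([-5.2, -2.5], 0.74), 'flap_inner_edge': ([-0.1, -0.0], 0.92), 'flap_outer_edge': ([4.2, -0.2], 0.56), 'lever_pivot': ([1.0, 2.2], 0.77), 'handle_mid': ([0.3, 0.3], 0.93), 'handle_left': ([0.4, 0.8], 0.97), 'handle_right': ([-0.3, -0.4], 0.88)}
{'carton_top': ([3.6, -4.2], 0.48), 'flap_inner_crease': ([1.8, 3.7], 0.44), 'flap_outer_crease': ([2.8, 1.4], 0.63), 'flap_outer_edge': ([5.0, 1.3], 0.5), 'lever_pivot': ([0.8, -0.8], 0.77), 'handle_left': ([-30.3, 19.5], 0.72), 'handle_right': ([-98.8, -9.8], 0.63)}
[ 0.5198  0.1061  0.2085 -0.1411 -0.015   0.9718]
px,z -0.0448 0.2479 r 0.21170535297576384 lever 0.9793204820510195 F [-7.8 -6.6  7.4] 0.019432191835708847 14.9970643222332
0.98 [-0.0436  0.2467]
1.01 [-0.0474  0.2418]
1.04 [-0.0512  0.2367]
1.07 [-0.0547  0.2315]
1.1 [-0.0581  0.2262]
1.13 [-0.0614  0.2208]
1.16 [-0.0645  0.2153]
1.19 [-0.0674  0.2097]
1.22 [-0.0702  0.2041]
1.25 [-0.0728  0.1983]
1.28 [-0.0752  0.1925]
1.31 [-0.0774  0.1866]
1.34 [-0.0795  0.1807]
1.37 [-0.0814  0.1746]
1.4 [-0.083   0.1686]
1.43 [-0.0846  0.1625]
1.46 [-0.0859  0.1563]
1.49 [-0.087   0.1501]
1.52 [-0.088   0.1439]
```

Call:
{"fn": "carry_out", "kwargs": {"commands": [[[-0.0014,-0.0018,-0.0011],0,0.1],[[0,0,0],0,0.1],[[0,-0.0038,0.0049],0,0.1],[[0,-0.0038,0.0051],0,0.1],[[0,-0.0035,0.0052],0,0.1],[[0,-0.0034,0.0053],0,0.1],[[0,-0.0033,0.0054],0,0.1],[[0,-0.0031,0.0055],0,0.1],[[0,-0.0029,0.0056],0,0.1],[[0,-0.0028,0.0056],0,0.1],[[0,-0.0026,0.0058],0,0.1],[[0,0,0],0,0.1],[[0,0,0],0,0.1]]}}

```text
time: 20.48
tool_pos: [0.4531, 0.063, 0.1976]
tool_rot: [-3.141, 0.001, 1.716]
contact_force: [1.2, -5.4, 0.7]
opening: 0.0198
grip_force: 15.0
```

```bash
python3 - <<'E'
from h import *
lev()
E
```

```text
px,z -0.0743 0.1996 r 0.2119577858881577 lever 1.2473854472647672 F [ 1.2 -5.4  0.7] 0.019831072765212385 14.993331581354141
```

Call:
{"fn": "carry_out", "kwargs": {"commands": [[[-0.001,0,0],0,0.1],[[0,-0.0024,0.0058],0,0.1],[[0,-0.0022,0.0059],0,0.1],[[0,-0.0021,0.0059],0,0.1],[[0,-0.0019,0.0061],0,0.1],[[0,-0.0016,0.006],0,0.1],[[0,-0.0016,0.0061],0,0.1],[[0,0,0],0,0.1],[[0,0,0],0,0.1]]}}

```text
time: 21.6
tool_pos: [0.4411, 0.061, 0.161]
tool_rot: [-3.139, -0.001, 1.716]
contact_force: [2.4, 1.5, -11.9]
opening: 0.0191
grip_force: 15.0
```

```bash
python3 - <<'E'
from h import *
lev()
a=shot('scene');b=shot('top')
v=fit([a,b],(.521,.112,.146,.03,.03,1.43));print(np.round(v,4))
E
```

```text
px,z -0.0865 0.163 r 0.21199393487342152 lever 1.4293719511442886 F [  2.4   1.5 -11.9] 0.01905298366336941 14.99313086271286
{'carton_top': ([-0.4, -0.6], 0.87), 'flap_inner_crease': ([-3.1, 1.4], 0.61), 'flap_outer_crease': ([-2.9, 1.0], 0.55), 'flap_inner_edge': ([-1.3, 0.0], 0.68), 'flap_outer_edge': ([3.8, -0.0], 0.69), 'handle_mid': ([1.6, -0.6], 0.76), 'handle_left': ([-1.3, -0.5], 0.89), 'handle_right': ([-3.8, 1.7], 0.9)}
{'carton_top': ([4.4, -1.1], 0.64), 'flap_inner_crease': ([0.5, 4.4], 0.93), 'flap_outer_crease': ([0.9, -1.2], 0.75), 'flap_inner_edge': ([88.2, 21.1], 0.26), 'flap_outer_edge': ([0.2, 2.0], 0.85), 'lever_pivot': ([0.2, 0.9], 0.62), 'handle_mid': ([15.8, -7.0], 0.42), 'handle_left': ([-0.6, -0.7], 0.73), 'handle_right': ([-94.7, 6.2], 0.66)}
[ 0.521   0.1108  0.2524 -0.2802  0.0168  1.487 ]
```

Call:
{"fn": "carry_out", "kwargs": {"commands": [[[0,-0.0005,0.0021],0,0.1],[[0,-0.0004,0.0021],0,0.1],[[0,-0.0004,0.0021],0,0.1],[[0,0,0],0,0.1],[[0,0,0],0,0.1]]}}

```text
time: 23.22
tool_pos: [0.4405, 0.0607, 0.1574]
tool_rot: [3.141, 0.0, 1.716]
contact_force: [-4.8, 4.8, 1.7]
opening: 0.0195
grip_force: 15.0
```

```bash
python3 - <<'E'
from h import *
lev()
E
```

```text
px,z -0.0872 0.1594 r 0.21184999694719345 lever 1.4469952097235999 F [-4.8  4.8  1.7] 0.019466891326047564 14.993419200181961
```

Call:
{"fn": "carry_out", "kwargs": {"commands": [[[0.001,-0.0006,0.002],0,0.1],[[0,-0.0004,0.002],0,0.1],[[0,-0.0004,0.002],0,0.1],[[0,-0.0003,0.002],0,0.1],[[0,-0.0003,0.002],0,0.1],[[0,0,0],0,0.1],[[0,0,0],0,0.1],[[0,0,0],0,0.1]]}}

```text
time: 24.22
tool_pos: [0.4388, 0.0606, 0.1483]
tool_rot: [3.139, 0.002, 1.717]
contact_force: [-7.4, -1.0, 9.9]
opening: 0.0193
grip_force: 15.0
```

```bash
python3 - <<'E'
from h import *
lev()
a=shot('scene');b=shot('top')
v=fit([a,b],(.521,.112,.146,.03,.03,1.5));print(np.round(v,4))
A=a['pixels'][150:280,180:340];B=b['pixels'][130:260,190:350]
cv2.imwrite('pics/f4.png',cv2.resize(np.hstack([A,B])[:,:,::-1],(800,325)))
E
```

```text
px,z -0.0888 0.1503 r 0.21177199021478466 lever 1.4906549693598783 F [-7.4 -1.   9.9] 0.019308202813079763 14.993211328983307
{'carton_top': ([-1.2, 3.1], 0.7), 'flap_inner_crease': ([-6.2, 1.1], 0.6), 'flap_outer_crease': ([-2.6, -0.4], 0.6), 'flap_inner_edge': ([-1.1, 0.0], 0.82), 'flap_outer_edge': ([1.7, -0.0], 0.85), 'lever_pivot': ([0.1, -0.7], 0.82), 'handle_mid': ([-0.3, 0.2], 0.71), 'handle_left': ([1.7, 0.6], 0.67), 'handle_right': ([-4.1, -1.3], 0.85)}
{'carton_top': ([4.0, -2.9], 0.78), 'flap_inner_crease': ([-3.9, 2.9], 0.64), 'flap_outer_crease': ([-1.6, -1.5], 0.56), 'flap_inner_edge': ([1.6, 4.8], 0.85), 'flap_outer_edge': ([0.3, 0.8], 0.94), 'lever_pivot': ([1.6, -4.0], 0.96), 'handle_left': ([-0.9, 2.0], 0.93), 'handle_right': ([19.8, 25.6], 0.54)}
[ 5.1980e-01  1.1430e-01  2.1280e-01 -1.6460e-01  6.0000e-04  1.5139e+00]
```

View pics/f4.png

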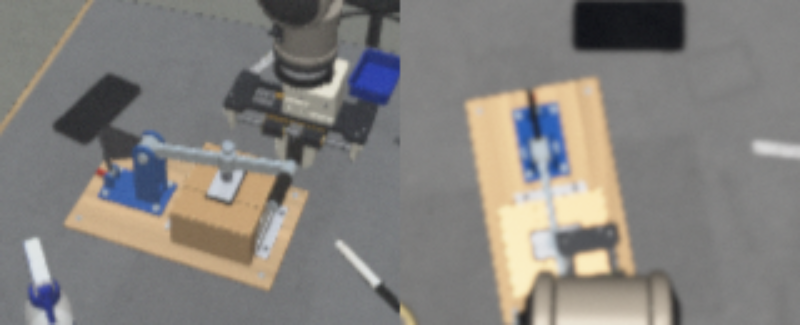

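```bash
python3 -c "
from h import *
lev(); print(robot.hand_in())"
```

```text
px,z -0.0888 0.1503 r 0.21178758741917963 lever 1.490610532835619 F [-7.4 -0.8  9.5] 0.019913945370747532 14.993225634098053
the job is handed in; nothing more can be done
None
```

I handed the job in with both flaps shut (left first, right over it) and the gripper still holding the lever past its fourth click at about 1.49 rad, short of the fifth. I could not read the foot's force directly; from the spring figures it should be about 4 N, and the hand-in returned no verdict.

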